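Stand the hood's grease cup upside down on the free drying peg

ROBOT

A 6-joint arm with a two-finger parallel gripper is mounted at the origin on the work surface. World frame = base frame: x ahead of the robot, y to its left, z up, the work surface at z = 0. Lengths are in m, angles in rad, forces in N, time in s.
With the tool pointing down it reaches from about 0.3 to 1 m from the base axis. Payload 5.1 kg.
Tool frame: the origin (TCP) lies midway between the tips of the shut fingers; the grasp point (between the pads) lies 19 mm behind it (arm.grip_point_offset is the distance from the TCP to the grasp point, in m); z points along the fingers, y is the line along which they close (so a half turn about z gives the same grasp; the last joint's range is limited). The gripper opens to 95 mm and grips with 3 to 60 N. Pads are 20 mm wide; open, the fingers measure 119 mm over their backs; the gripper's body (75 mm by 180 mm) begins 59 mm behind the grasp point.
Start: joints at [1.167, 0.124, 1.65, -0, 1.367, -0.083], TCP at [0.205, 0.617, 0.215] pointing down, gripper open.
Joint ranges: [-2.61, 2.61], [-1.02, 2.33], [0.03, 2.71], [-1.35, 4.49], [0.32, 2.68], [-2.91, 2.91]. Speed limits (rad/s): [2.57, 2.57, 3.14, 3.14, 3.14, 3.14].

INTERFACE

Orientations are given as a rotation vector (axis times angle).
In Python, from cell import state, get_image, workorder, arm gives the robot as it stands. The module is installed in compiled form; this text tells all that it offers.
- The arm moves only by the tool apply_moves, never from a script. Its argument "rows" is a list of rows, each an object with "dr": the turn, a rotation vector about the tool's x, y, z in rad, a list of three; "linear": the shift along the tool's x, y, z in m, a list of three; "claw": the finger opening in m, from 0 to 0.0951. In form: [{"dr": [rx, ry, rz], "linear": [tx, ty, tz], "claw": claw}, ...]. A call has 1 to 5 rows; each row shifts and turns the commanded pose from where the row before left it, along the tool's axes as they then stand; what a row does not reach is not made up. A row lasts 1/10 s, in which the tool goes at most 50 mm and 8.59 degrees, less where a joint would pass 70% of its speed; a pose out of reach is approached as far as the arm can. A call with a gripper value outside its range is refused whole. The fingers move at their own pace and stop on an object; the grip force is fixed at half the most. Time passes only in rows, so rows that do not move let the fingers close. It gives the time, the measured TCP pose, the force, the opening and the grip force at its end, in the units of the state.
- state(): the state, without advancing time (a new reading comes with each control period).
- get_image(name): name is "scene" or "top" or "wrist"; returns a dict with "frame" (400x640x3 uint8, red, green, blue), "z_map" (400x640 float32, m along the optical axis (not along the pixel's ray), 0 where there is no reading), "intrinsics" (3x3 intrinsics, pixels), "dist_coeffs" ([k1, k2, p1, p2, k3] as OpenCV has them; the pictures are not rectified), "R" (3x3) and "t" (3): a world point X has camera coordinates R X + t. Camera axes: x right, y down, z forward; pixel columns grow to the right and rows downward; lengths in m; the calibration is good to about 2 mm. A picture is of the moment at which its call begins.
- workorder.hand_in(): hands the job in; it is judged then, once.
The state is a dict: "time_s": time; "qpos": joint angles; "qvel": joint speeds; "effort": joint torques, N m; "eef_pos": TCP position; "tool_rot": TCP orientation; "force": force on the tool from outside, world axes, zero at the start; "torque": the same for the moment, N m; "opening": finger opening in m; "finger_force": force on a finger pad.
Only numpy, scipy, OpenCV 4.12 (cv2) and the standard library are available. Lean on these libraries where they do the work, as an engineer would, in place of code of your own. Each camera call takes 0.05 s, during which the arm holds its last target. There are 200 camera calls.

TASK

The range hood has been taken apart and washed. Take the square steel grease cup that lies on the sloping draining board and put it upside down over the free drying peg, all the way down so that its rim rests on the peg's foot, and let go. Leave the other cup, already drying on its own peg, where it is.

Things in the scene. Friction and masses are not known exactly. Their poses are not given: they have to be found in the camera images.
- cup_mid (a point): Centre (half-way up, on the axis) of the cup to move: open square steel cup, 54 x 54 mm outside, 80 mm tall, walls and bottom 3 mm, about 0.14 kg. Its z runs from the closed bottom to the open mouth (each 40 mm from here); x, y are square to the side walls. At the start it lies on a flat side on the sloping board, mouth downhill, z 25 degrees below level, y level; both level sides are free.
- board: Black draining board under the cup, fixed to the counter, 130 mm along the slope x 120 mm. Origin on the counter under its centre; x points downhill, z up. Its surface slopes 25 degrees and is 62 mm above the origin at the centre; the low end has a lip 8 mm high and 44 mm wide, just before the cup's mouth.
- free_stand_tip (a point): Centre of the top of the free drying peg, 72 mm above the counter; z is up. Plain upright steel peg, 18 mm in diameter, rising 60 mm above a grey round foot (100 mm in diameter, 12 mm thick) fixed to the counter. With the cup fully down, its rim is on the foot, 60 mm below this point, and the cup's centre is 20 mm below it.
- dry_cup_mid (a point): Centre (half-way up) of the second, identical grease cup, which already stands upside down over an identical peg and foot; its top is 92 mm above the counter. It is loose: leave it alone.
Things that resemble listed ones, but are neither listed nor needed, are in the scene too. What is shaped like the part that bears cup_mid but pink or purple is not meant.

How it is judged:
By the outcome, as a careful person would: the job done as asked, in the order asked, and still so for the second after the job is handed in, with the robot touching nothing.
It also fails if it takes over 38 s, if anything falls off the work surface, if the arm or the gripper's body presses on something with over 40 N, if the wrist force passes 120 N, or if a joint passes its speed limit or range.

## Working session

There is one attempt and no reset: what is moved stays moved. The work goes in short steps, Python scripts to look and compute and a tool call to move; the robot and the scene stay as the last step left them, time stands still between calls to the robot, and variables do not carry over. Pictures are saved under pics/ and viewed, at most 10 in all, crops included, and the job is handed in when it is done.

Besides the shell and the picture viewer there is one more tool, called after "Emit:" as a command line: name --argument value ..., lists and objects as JSON in quotes. apply_moves: Moves the arm, as the interface text tells. Its arguments: {"type":"object","properties":{"rows":{"type":"array"}},"required":["rows"]}

```bash
mkdir -p pics; cat > h.py <<'E'
import numpy as np, cv2
from scipy.spatial.transform import Rotation as Ro
from cell import state, get_image, workorder, arm
def save(im,name): cv2.imwrite('pics/'+name, im['frame'][:,:,::-1])
def cloud(im):
    z=im['z_map']; h,w=z.shape
    uv=np.stack(np.meshgrid(np.arange(w),np.arange(h)),-1).reshape(-1,1,2).astype(np.float64)
    n=cv2.undistortPoints(uv,np.array(im['intrinsics'],float),np.array(im['dist_coeffs'],float)).reshape(h,w,2)
    P=np.dstack([n*z[...,None],z])
    X=(P-np.array(im['t']))@np.array(im['R'])
    X[z==0]=np.nan
    return X
E
python3 - <<'E'
from h import *
for n in('top','scene'):
    im=get_image(n); save(im,n+'1.png'); np.savez(n+'1.npz',**im)
s=state(); print(s['time_s'],s['eef_pos'],s['tool_rot'],arm.grip_point_offset)
E
```

```text
0.1 [0.20476055 0.6163023  0.21352116] [-5.01675781e-01 -3.10082093e+00  2.87011149e-03] 0.0188
```

View pics/top1.png

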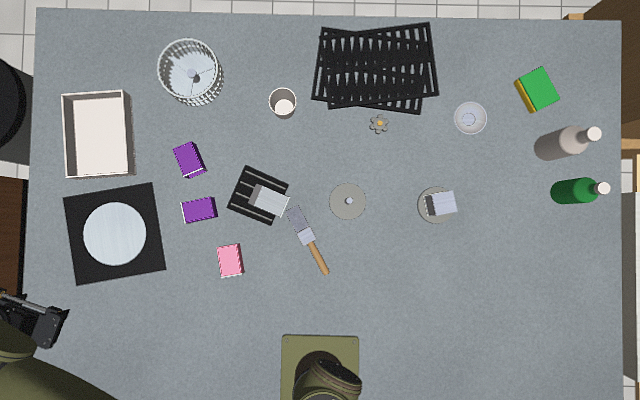

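View pics/scene1.png

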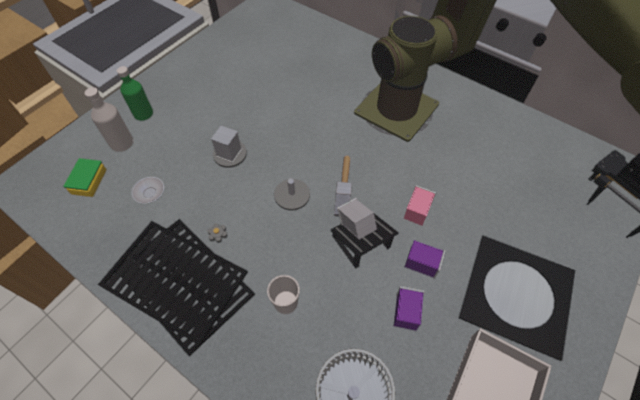

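The top view shows the cup at about (268,199) on the black board (260,195), the free peg at (348,200) and the dried cup at (440,203). The scene view shows the cup at (357,218), the peg at (291,186) and the dried cup at (226,145).

```bash
python3 - <<'E'
from h import *
np.set_printoptions(precision=4,suppress=True)
im=dict(np.load('top1.npz')); X=cloud(im)
def reg(u0,u1,v0,v1): return X[v0:v1,u0:u1].reshape(-1,3), im['frame'][v0:v1,u0:u1].reshape(-1,3).astype(int)
# cup top face
P,C=reg(225,295,160,230); 
m=(C.min(1)>110)&(P[:,2]>.06); Q=P[m]
# plane fit
for _ in range(4):
    c=Q.mean(0); n=np.linalg.svd(Q-c)[2][2]; n*=np.sign(n[2]); d=(Q-c)@n; Q=Q[abs(d)<.004]
print('cup face n',n,'tilt',np.degrees(np.arccos(n[2])),len(Q),'az',np.degrees(np.arctan2(n[1],n[0])))
zd=np.array([n[0],n[1],0]);zd/=np.linalg.norm(zd); yd=np.cross([0,0,1],zd)
sl=np.cross(yd,n)
for a in (sl,yd): print(a,np.percentile((Q-Q.mean(0))@a,[0,1,99,100]))
print('face centre mean',Q.mean(0))
r=cv2.minAreaRect(np.float32(np.c_[(Q-Q.mean(0))@sl,(Q-Q.mean(0))@yd])); print(r)
# board
m=(C.max(1)<60)&(P[:,2]>.015); B=P[m]; r=cv2.minAreaRect(np.float32(B[:,:2])); print('board',r,B[:,2].min(),B[:,2].max())
# peg
P,C=reg(325,372,178,224); T=P[P[:,2]>.065]; print('peg',len(T),T.mean(0)); F=P[(P[:,2]>.008)&(P[:,2]<.02)]; print('foot',cv2.minEnclosingCircle(np.float32(F[:,:2])),np.median(F[:,2]))
P,C=reg(410,465,180,230); T=P[P[:,2]>.085]; print('dry',T.mean(0),cv2.minAreaRect(np.float32(T[:,:2])))
# scene view
im=dict(np.load('scene1.npz')); X=cloud(im)
P,C=reg(270,315,165,212); T=P[P[:,2]>.03]; print('peg sc',T.mean(0),T.max(0)); F=P[(P[:,2]>.008)&(P[:,2]<.02)]; print('foot',cv2.minEnclosingCircle(np.float32(F[:,:2])))
E
```

```text
cup face n [0.0056 0.0358 0.9993] tilt 2.07856028422699 156 az 81.18529472625471
[ 0.1531  0.9875 -0.0363] [-0.0267 -0.0218  0.0488  0.0515]
[-0.9882  0.1532  0.    ] [-0.0337 -0.026   0.027   0.0292]
face centre mean [0.4526 0.1328 0.1001]
((0.012801587581634521, -0.0031936652958393097), (0.053273219615221024, 0.0688963234424591), 76.28952026367188)
board ((0.4673727750778198, 0.1701328009366989), (0.11696732044219971, 0.11768615990877151), 68.20914459228516) 0.030701228226096125 0.0940779125431217
peg 38 [ 0.4611 -0.0643  0.0719]
foot ((0.4685632586479187, -0.05914520099759102), 0.05798892304301262) 0.012441618741043211
dry [ 0.4595 -0.3002  0.0924] ((0.4596254229545593, -0.3009493052959442), (0.05367124825716019, 0.05802347511053085), 12.877079010009766)
peg sc [ 0.4656 -0.0624  0.0579] [ 0.4722 -0.056   0.0754]
foot ((0.4624727964401245, -0.06548255681991577), 0.051015399396419525)
```

```bash
python3 - <<'E'
from h import *
np.set_printoptions(precision=3,suppress=True,linewidth=200)
im=dict(np.load('top1.npz')); X=cloud(im)
print((X[164:228:4,226:296:4,2]*1000).round())
f=im['frame'][155:240,215:335]
g=im['z_map'][155:240,215:335]; g=np.uint8(np.clip((g.max()-g)/.13*255,0,255))
o=np.vstack([cv2.resize(f,None,fx=3.5,fy=3.5,interpolation=2),cv2.resize(cv2.merge([g]*3),None,fx=3.5,fy=3.5,interpolation=0)])
cv2.imwrite('pics/c.png',o[:,:,::-1])
# pure-geometry helper: tool-frame delta from current pose to goal
open('h.py','a').write('''
def rot_tool(d,alpha):
    "tool with y level and across d, z tilted alpha (deg) from down toward horizontal dir d"
    d=np.array([d[0],d[1],0.]);d/=np.linalg.norm(d);a=np.radians(alpha)
    z=np.sin(a)*d-np.cos(a)*np.array([0,0,1.]); y=np.cross([0,0,1.],d); 
    return np.c_[np.cross(y,z),y,z]
def delta(pos,R,N=None):
    s=state(); R0=Ro.from_rotvec(s['tool_rot']).as_matrix(); e=np.array(pos)-s['eef_pos']
    best=None
    for f in (np.eye(3),np.diag([-1.,-1,1])):
        r=Ro.from_matrix(R0.T@(R@f)).as_rotvec()
        print('lin tool',np.round(R0.T@e,4),'dr',np.round(r,4), 'rows',max(np.linalg.norm(e)/.05,np.degrees(np.linalg.norm(r))/8.59).round(1))
    print('t',s['time_s'],'p',np.round(s['eef_pos'],4),'q',np.round(s['qpos'],3),'F',np.round(s['force'],1),'op',s['opening'])
''')
E
python3 -c "
from h import *
delta([.46,.15,.38],rot_tool([0,-1],0))"
```

```text
[[ -3.   8.   3.   3.   1.   4.   5.  -1.   3.   2.  -1.  -1.  -1.   2.   1.   0.   4.  -3.]
 [ -4.   2.  -3.   1.   1.  88.  79.   2.  -2.   1.   4.  -3.   1.   1.  -1.   0.  -2.  -3.]
 [ -5.   1.   0.   1.  88.  86.  86.  76.  73.  69.   4.  -1.   2.  -1.  -3.  -0.  -3.   1.]
 [ -1.   1.  -2.  -2.  88.  85.  74.  74.  69.  71.  67.  58.   1.  -2.   1.   2.   8.   2.]
 [  4.   3.  -0.  90.  85.  82.  83.  76.  75.  68.  64.  57.  58.  49.   1.   5.  -1.   0.]
 [ -1.   3.   0.  87.  84.  78.  76.  71.  94.  63.  59.  54.  50.  48.  45.  37.  -1.  -2.]
 [ -0.   0.  84.  88.  86.  80.  75.  79. 104. 120. 117.  56.  47.  43.  42.  35.   0.  -1.]
 [ -1.   4.  91.  81.  79.  79.  78.  86. 117. 113. 111. 111. 106.  43.  33.   4.  -7.   0.]
 [ -0.  -1.  90.  85.  75.  75.  70. 101. 119. 118. 109. 105. 101.  98.  93.  90.   2.   1.]
 [  2.  94.  88.  82.  75.  70.  84. 112. 115. 112. 111. 105. 103. 101.  88.  91.   1.  -4.]
 [  3.  89.  84.  77.  81.  68.  71. 123. 113. 112. 107. 104.  99.  94.  91.  91.   3.  -5.]
 [ -2.  83.  82.  78.  74.  71.  66.  60.  59. 109. 105. 100.  98.  94.  90.   1.  -2.  21.]
 [ -2.   1.  -2.  76.  71.  67.  65.  57.  55.  51.  46.  94.  96.  92.  88.  21.  16.  20.]
 [  1.  -3.   3.   0.  -2.   1.  62.  58.  57.  50.  45.  37.  37.  82.   2.   0.  19.  20.]
 [ -1.  -2.   2.   3.   2.  -2.  -0.   5.  52.  45.  42.  34.   4.   1.   3.   1.  15.  19.]
 [  6.  -3.   3.   3.  -0.  -6.  -2.   4.  -3.   0.  -2.  37.   1.   6.   2.  -1.  -2.  18.]]
lin tool [-0.3892 -0.3623 -0.1659] dr [-1.70e-03  1.00e-03  1.25e+00] rows 11.1
lin tool [-0.3892 -0.3623 -0.1659] dr [-1.1000e-03 -1.9000e-03 -1.8916e+00] rows 12.6
t 0.1 p [0.2048 0.6163 0.2135] q [ 1.167  0.124  1.652 -0.     1.368 -0.083] F [ 0.  -0.1  1.1] op 0.09494593999784137
```

View pics/c.png

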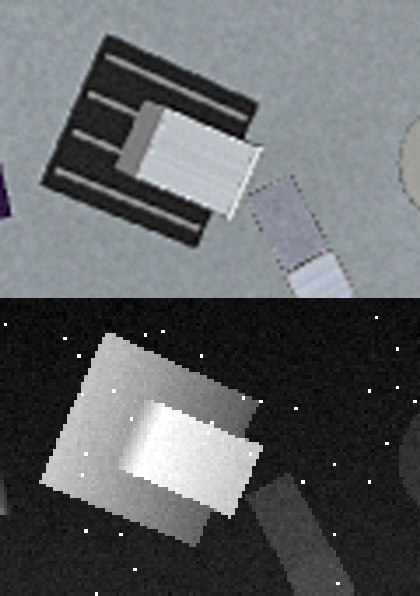

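The crop shows the closed bottom of the cup as a dark end face at the left, about (140,140) in the crop. The mouth is at the right, near (245,180). Downhill therefore runs right and slightly down in the image, about −y with a little −x in the world.

```bash
cat >> h.py <<'E'
def cupfit(X,box=None):
    P=X.reshape(-1,3); P=P[np.isfinite(P).all(1)]
    if box is not None: P=P[(abs(P[:,:2]-np.array(box[:2]))<box[2]).all(1)&(P[:,2]>.08-0.0)&(P[:,2]<.135)]
    rng=np.random.default_rng(0); best=(0,)
    for _ in range(800):
        a=P[rng.choice(len(P),3,False)]; n=np.cross(a[1]-a[0],a[2]-a[0]); L=np.linalg.norm(n)
        if L<1e-6: continue
        n/=L; n*=np.sign(n[2]+1e-12)
        if not .84<n[2]<.96: continue
        k=abs((P-a[0])@n)<.004
        # keep plane above the rest
        if k.sum()>best[0]: best=(k.sum(),k)
    Q=P[best[1]]; c=Q.mean(0); n=np.linalg.svd(Q-c)[2][2]; n*=np.sign(n[2])
    h=np.array([n[0],n[1],0]);h/=np.linalg.norm(h)
    y=np.cross([0,0,1],h); zc=np.cross(y,n)
    q=np.float32(np.c_[(Q-c)@zc,(Q-c)@y]); (m,sz,ang)=cv2.minAreaRect(q)
    top=c+m[0]*zc+m[1]*y
    print('n',n,'tilt',np.degrees(np.arccos(n[2])),'zdir',zc,'rect',m,sz,ang,'N',len(Q))
    print('faceC',top,'cup_mid',top-.027*n)
    return Q,c,n,zc,y
E
python3 - <<'E'
from h import *
np.set_printoptions(precision=4,suppress=True)
im=dict(np.load('top1.npz')); X=cloud(im)
m=np.zeros((400,640),bool); m[178:220,248:292]=1; m&=im['frame'].min(2)>110
X[~m]=np.nan
Q,*_=cupfit(X,(.455,.13,.08))
r=cv2.minAreaRect(np.float32(Q[:,:2])); print(r,cv2.boxPoints(r))
delta([.46,.15,.38],rot_tool([-.37,-.93],0))
E
```

```text
n [-0.1485 -0.3769  0.9143] tilt 23.895364223038026 zdir [-0.3352 -0.8506 -0.4051] rect (0.0003446228802204132, 0.0002801697701215744) (0.0555022694170475, 0.08142790198326111) 88.63815307617188 N 619
faceC [0.4528 0.1327 0.1036] cup_mid [0.4568 0.1428 0.0789]
((0.4525555372238159, 0.13276946544647217), (0.075339674949646, 0.055471859872341156), 67.35836029052734) [[0.4125 0.1087]
 [0.4637 0.0873]
 [0.4927 0.1569]
 [0.4415 0.1782]]
lin tool [-0.3892 -0.3623 -0.1659] dr [-0.0016  0.0014  1.6287] rows 11.1
lin tool [-0.3892 -0.3623 -0.1659] dr [-0.0014 -0.0015 -1.5129] rows 11.1
t 0.1 p [0.2048 0.6163 0.2135] q [ 1.167  0.124  1.652 -0.     1.368 -0.083] F [ 0.  -0.1  1.1] op 0.09494593999784137
```

Emit:
apply_moves --rows '[{"dr": [0, 0, 0.13], "linear": [-0.032, -0.03, -0.022], "claw": 0.095}, {"dr": [0, 0, 0.13], "linear": [-0.033, -0.035, -0.015], "claw": 0.095}, {"dr": [0, 0, 0.13], "linear": [-0.03, -0.038, -0.01], "claw": 0.095}]'

```text
time_s: 0.4
eef_pos: [0.2454, 0.4834, 0.262]
tool_rot: [1.101, 2.942, 0.0]
force: [0.8, -0.5, 0.4]
opening: 0.095
finger_force: 0.0
```

```bash
cat >> h.py <<'E'
D=np.array([-.375,-.927]); MID=np.array([.4568,.1428,.0789]); ZC=np.array([-.375*.906,-.927*.906,-.4226])
def grasp(back,alpha=30,s=.005):
    R=rot_tool(D,alpha); delta(MID-s*ZC+(.019-back)*R[:,2],R)
E
python3 -c "
from h import *
grasp(.15)"
```

```text
lin tool [-0.3602 -0.052   0.0677] dr [ 0.3246 -0.4541  1.2089] rows 8.9
lin tool [-0.3602 -0.052   0.0677] dr [ 0.4964  0.3548 -1.8531] rows 13.0
t 0.4 p [0.2454 0.4834 0.262 ] q [ 1.002e+00 -1.420e-01  1.835e+00 -1.000e-03  1.448e+00  1.480e-01] F [ 0.8 -0.5  0.4] op 0.0950403416791861
```

```bash
cat >> h.py <<'E'
def steps(pos,R,N):
    "tool-axis shifts for N equal steps along a straight line with uniform turning"
    s=state(); R0=Ro.from_rotvec(s['tool_rot']).as_matrix(); e=(np.array(pos)-s['eef_pos'])/N
    r=Ro.from_matrix(R0.T@R).as_rotvec()/N
    print('t',s['time_s'],'q',np.round(s['qpos'],2),'F',np.round(s['force'],1),'op',round(s['opening'],4),'dr',np.round(r,3),np.degrees(np.linalg.norm(r)).round(2),'step mm',(np.linalg.norm(e)*1e3).round(1))
    for k in range(N): print(np.round((R0@Ro.from_rotvec(r*k).as_matrix()).T@e,3))
def gpose(back,alpha=30,s=.005):
    R=rot_tool(D,alpha); return MID-s*ZC+(.019-back)*R[:,2],R
E
python3 -c "
from h import *
steps(*gpose(.15),10)"
```

```text
t 0.4 q [ 1.   -0.14  1.83 -0.    1.45  0.15] F [ 0.8 -0.5  0.4] op 0.095 dr [ 0.032 -0.045  0.121] 7.63 step mm 37.0
[-0.036 -0.005  0.007]
[-0.036 -0.001  0.009]
[-0.035  0.004  0.01 ]
[-0.034  0.009  0.011]
[-0.032  0.013  0.013]
[-0.03   0.017  0.014]
[-0.027  0.021  0.014]
[-0.023  0.025  0.015]
[-0.02   0.028  0.015]
[-0.015  0.03   0.015]
```

Emit:
apply_moves --rows '[{"dr": [0.032, -0.045, 0.121], "linear": [-0.036, -0.005, 0.007], "claw": 0.095}, {"dr": [0.032, -0.045, 0.121], "linear": [-0.036, -0.001, 0.009], "claw": 0.095}, {"dr": [0.032, -0.045, 0.121], "linear": [-0.035, 0.004, 0.01], "claw": 0.095}, {"dr": [0.032, -0.045, 0.121], "linear": [-0.034, 0.009, 0.011], "claw": 0.095}, {"dr": [0.032, -0.045, 0.121], "linear": [-0.032, 0.013, 0.013], "claw": 0.095}]'

```text
time_s: 0.9
eef_pos: [0.3643, 0.3468, 0.2265]
tool_rot: [1.825, 2.341, -0.338]
force: [-0.5, 0.5, 0.2]
opening: 0.095
finger_force: 0.0
```

```bash
python3 -c "
from h import *
steps(*gpose(.15),5)"
```

```text
t 0.9 q [ 0.76 -0.07  1.84 -0.18  1.57  0.53] F [-0.5  0.5  0.2] op 0.095 dr [ 0.033 -0.046  0.121] 7.64 step mm 37.1
[-0.03   0.017  0.013]
[-0.027  0.021  0.014]
[-0.024  0.025  0.014]
[-0.02   0.028  0.015]
[-0.016  0.03   0.014]
```

Emit:
apply_moves --rows '[{"dr": [0.033, -0.046, 0.121], "linear": [-0.03, 0.017, 0.013], "claw": 0.095}, {"dr": [0.033, -0.046, 0.121], "linear": [-0.027, 0.021, 0.014], "claw": 0.095}, {"dr": [0.033, -0.046, 0.121], "linear": [-0.024, 0.025, 0.014], "claw": 0.095}, {"dr": [0.033, -0.046, 0.121], "linear": [-0.02, 0.028, 0.015], "claw": 0.095}, {"dr": [0.033, -0.046, 0.121], "linear": [-0.016, 0.03, 0.014], "claw": 0.095}]'

```text
time_s: 1.4
eef_pos: [0.4838, 0.2087, 0.1941]
tool_rot: [2.307, 1.554, -0.623]
force: [0.2, 0.6, 0.1]
opening: 0.0948
finger_force: 0.0
```

```bash
python3 -c "
from h import *
np.set_printoptions(precision=4,suppress=True)
im=get_image('wrist'); save(im,'w1.png'); X=cloud(im); m=im['frame'].min(2)>100; X[~m]=np.nan
cupfit(X,(.455,.13,.08))
steps(*gpose(.15),1)"
```

```text
n [-0.1385 -0.3533  0.9252] tilt 22.300977356218667 zdir [-0.3376 -0.8614 -0.3795] rect (0.011647026985883713, 0.00017681345343589783) (0.05687590688467026, 0.0807432010769844) 88.9323501586914 N 1874
faceC [0.4535 0.1347 0.1023] cup_mid [0.4572 0.1442 0.0774]
t 1.45 q [ 0.48  0.15  1.73 -0.34  1.68  0.91] F [ 1.1 -2.9 -0.3] op 0.0951 dr [-0.003  0.008 -0.007] 0.63 step mm 4.9
[-0.    -0.004 -0.003]
```

View pics/w1.png

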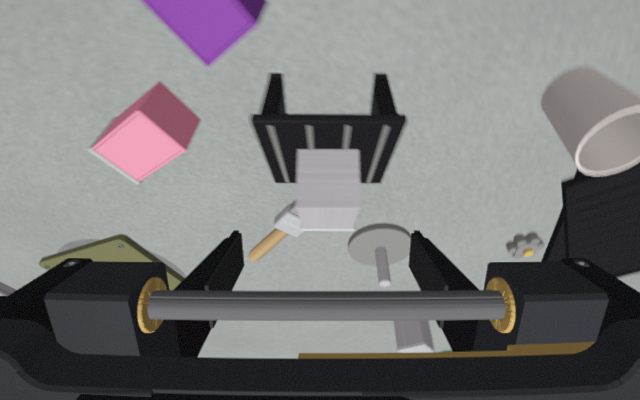

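The wrist view shows the cup at (328,190), centred between the fingers (tips at 240 and 413). Its fit agrees with the first one within 2 mm, so I'll advance.

```bash
python3 -c "
from h import *
steps(*gpose(0),5)"
```

```text
t 1.45 q [ 0.48  0.15  1.73 -0.34  1.68  0.91] F [ 1.1 -2.9 -0.3] op 0.0951 dr [-0.001  0.002 -0.001] 0.13 step mm 29.5
[ 0.    -0.001  0.029]
[ 0.    -0.001  0.029]
[ 0.    -0.001  0.029]
[ 0.    -0.001  0.029]
[ 0.    -0.001  0.029]
```

Emit:
apply_moves --rows '[{"dr": [-0.001, 0.002, -0.001], "linear": [0, -0.001, 0.03], "claw": 0.095}, {"dr": [-0.001, 0.002, -0.001], "linear": [0, -0.001, 0.03], "claw": 0.095}, {"dr": [-0.001, 0.002, -0.001], "linear": [0, -0.001, 0.03], "claw": 0.095}, {"dr": [0, 0, 0], "linear": [0, -0.001, 0.03], "claw": 0.095}, {"dr": [0, 0, 0], "linear": [0, 0, 0.02], "claw": 0.095}]'

```text
time_s: 1.95
eef_pos: [0.4517, 0.1456, 0.0711]
tool_rot: [2.304, 1.568, -0.616]
force: [0.0, 0.4, 0.0]
opening: 0.095
finger_force: 0.0
```

```bash
python3 -c "
from h import *
steps(*gpose(0),1)
im=get_image('wrist'); save(im,'w2.png')"
```

```text
t 1.95 q [ 0.41  0.15  1.95 -0.36  1.44  0.91] F [0.  0.4 0. ] op 0.095 dr [ 0.001 -0.003  0.009] 0.53 step mm 10.4
[-0.002  0.006  0.008]
```

View pics/w2.png

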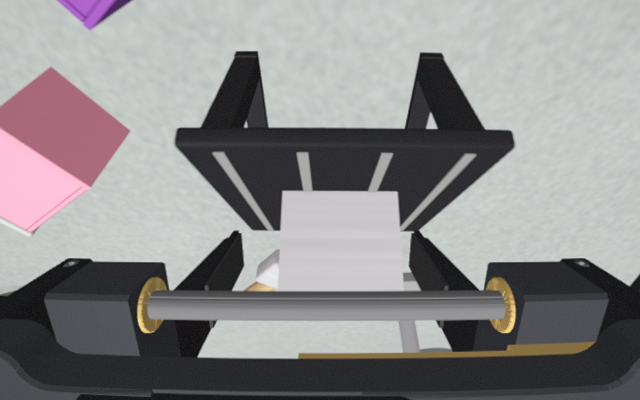

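The cup sits at x≈341 and the finger middle at about 326, so I need about 6 mm along tool +y, as computed, and 8 mm further in.

Emit:
apply_moves --rows '[{"dr": [0, 0, 0.009], "linear": [-0.002, 0.006, 0.008], "claw": 0.095}, {"dr": [0, 0, 0], "linear": [0, 0, 0], "claw": 0.07}, {"dr": [0, 0, 0], "linear": [0, 0, 0], "claw": 0.045}, {"dr": [0, 0, 0], "linear": [0, 0, 0], "claw": 0.045}, {"dr": [0, 0, 0], "linear": [0, 0, 0], "claw": 0.045}]'

```text
time_s: 2.5
eef_pos: [0.4579, 0.1397, 0.0683]
tool_rot: [2.31, 1.556, -0.607]
force: [-0.6, 0.2, 0.0]
opening: 0.0684
finger_force: 0.0
```

Emit:
apply_moves --rows '[{"dr": [0, 0, 0], "linear": [0, 0, 0], "claw": 0.045}, {"dr": [0, 0, 0], "linear": [0, 0, 0], "claw": 0.045}, {"dr": [0, 0, 0], "linear": [0, 0, 0], "claw": 0.045}, {"dr": [0, 0, 0], "linear": [0, 0, 0], "claw": 0.045}, {"dr": [0, 0, 0], "linear": [0, 0, 0], "claw": 0.045}]'

```text
time_s: 3.0
eef_pos: [0.4572, 0.1393, 0.0677]
tool_rot: [2.31, 1.556, -0.61]
force: [-1.5, 0.0, 1.1]
opening: 0.0535
finger_force: 30.0
```

Emit:
apply_moves --rows '[{"dr": [0, 0, 0], "linear": [-0.005, 0, -0.009], "claw": 0.045}, {"dr": [0, 0, 0], "linear": [-0.015, 0, -0.026], "claw": 0.045}, {"dr": [0, 0, 0], "linear": [-0.02, 0, -0.035], "claw": 0.045}, {"dr": [0, 0, 0], "linear": [-0.02, 0, -0.035], "claw": 0.045}, {"dr": [0, 0, 0], "linear": [-0.015, 0, -0.026], "claw": 0.045}]'

```text
time_s: 3.5
eef_pos: [0.457, 0.1394, 0.2215]
tool_rot: [2.311, 1.556, -0.605]
force: [0.0, -0.2, -0.4]
opening: 0.0539
finger_force: 30.0
```

```bash
cat >> h.py <<'E'
# peg pose: cup tilt 65 deg about tool y; grasp point = cup mid + .005 toward bottom
PEG=np.array([.4640,-.0640])
def ppose(h,d=-D,beta=35):
    "h: cup_mid height above final; beta: final tool tilt from vertical toward d (d=-D: away from downhill)"
    R=rot_tool(-np.array(d),-beta)
    return np.r_[PEG,.052+h+.005]+.019*R[:,2],R
E
python3 - <<'E'
from h import *
np.set_printoptions(precision=4,suppress=True)
s=state(); print(s['eef_pos'],s['force'],s['opening'],s['finger_force'])
R=Ro.from_rotvec(s['tool_rot']).as_matrix(); print('z',R[:,2],'y',R[:,1])
# peg again, top + scene images
for n in('top','scene'):
    im=get_image(n); X=cloud(im).reshape(-1,3); k=(abs(X[:,:2]-[.464,-.064])<.07).all(1)
    T=X[k&(X[:,2]>.03)&(X[:,2]<.08)]; top=X[k&(X[:,2]>.067)&(X[:,2]<.078)]; F=X[k&(X[:,2]>.007)&(X[:,2]<.018)]
    c=np.median(F[:,:2],0); F=F[np.linalg.norm(F[:,:2]-c,axis=1)<.06]
    lo,hi=np.percentile(F[:,:2],[1,99],axis=0); print(n,len(top),top.mean(0),T.mean(0),'foot mid',(lo+hi)/2,hi-lo)
steps(*ppose(.12),10)
E
```

```text
[0.457  0.1394 0.2215] [ 0.0022 -0.2034 -0.4372] 0.05386598099997633 29.965532049536705
z [-0.1805 -0.4594 -0.8697] y [ 0.927  -0.375   0.0056]
top 38 [ 0.4614 -0.064   0.0722] [ 0.4607 -0.0631  0.0689] foot mid [ 0.4609 -0.0645] [0.0922 0.0925]
scene 33 [ 0.4634 -0.0642  0.0713] [ 0.4658 -0.0624  0.058 ] foot mid [ 0.4631 -0.0651] [0.0937 0.0943]
t 3.6 q [ 0.4  -0.01  1.84 -0.36  1.68  0.82] F [ 0.7 -0.6 -0.5] op 0.0545 dr [0.001 0.112 0.   ] 6.43 step mm 20.4
[-0.012  0.008  0.014]
[-0.014  0.008  0.013]
[-0.015  0.008  0.011]
[-0.016  0.008  0.009]
[-0.017  0.008  0.007]
[-0.018  0.008  0.005]
[-0.018  0.008  0.003]
[-0.019  0.008  0.001]
[-0.019  0.008 -0.001]
[-0.018  0.008 -0.003]
```

Emit:
apply_moves --rows '[{"dr": [0, 0.112, 0], "linear": [-0.012, 0.008, 0.014], "claw": 0.045}, {"dr": [0, 0.112, 0], "linear": [-0.014, 0.008, 0.013], "claw": 0.045}, {"dr": [0, 0.112, 0], "linear": [-0.015, 0.008, 0.011], "claw": 0.045}, {"dr": [0, 0.112, 0], "linear": [-0.016, 0.008, 0.009], "claw": 0.045}, {"dr": [0, 0.112, 0], "linear": [-0.017, 0.008, 0.007], "claw": 0.045}]'

```text
time_s: 4.1
eef_pos: [0.4602, 0.0424, 0.1869]
tool_rot: [-2.585, -1.744, -0.062]
force: [-0.2, 0.1, -1.8]
opening: 0.0538
finger_force: 30.0
```

Emit:
apply_moves --rows '[{"dr": [0, 0.112, 0], "linear": [-0.018, 0.008, 0.005], "claw": 0.045}, {"dr": [0, 0.112, 0], "linear": [-0.018, 0.008, 0.003], "claw": 0.045}, {"dr": [0, 0.112, 0], "linear": [-0.019, 0.008, 0.001], "claw": 0.045}, {"dr": [0, 0.112, 0], "linear": [-0.019, 0.008, -0.001], "claw": 0.045}, {"dr": [0, 0.112, 0], "linear": [-0.018, 0.008, -0.003], "claw": 0.045}]'

```text
time_s: 4.6
eef_pos: [0.4641, -0.0551, 0.158]
tool_rot: [-2.255, -1.52, -0.708]
force: [0.8, 0.6, -2.2]
opening: 0.0538
finger_force: 30.0
```

```bash
sed -i 's/PEG=.*/PEG=np.array([.4622,-.0643])/' h.py; python3 - <<'E'
from h import *
np.set_printoptions(precision=4,suppress=True)
im=get_image('scene'); save(im,'s2.png'); np.savez('s2.npz',**im); f=im['frame'][90:250,200:420]
it=get_image('top'); np.savez('t2.npz',**it); g=it['frame'][140:260,270:435]
cv2.imwrite('pics/s2c.png',np.hstack([cv2.resize(f,(396,288)),cv2.resize(g,(396,288))])[:,:,::-1])
steps(*ppose(.12),1)
E
```

```text
t 4.7 q [-0.6  -0.23  2.19  0.6   1.38 -0.39] F [-0.3  0.5 -1.8] op 0.0538 dr [ 0.001  0.008 -0.008] 0.68 step mm 8.2
[ 0.007  0.002 -0.003]
```

View pics/s2c.png

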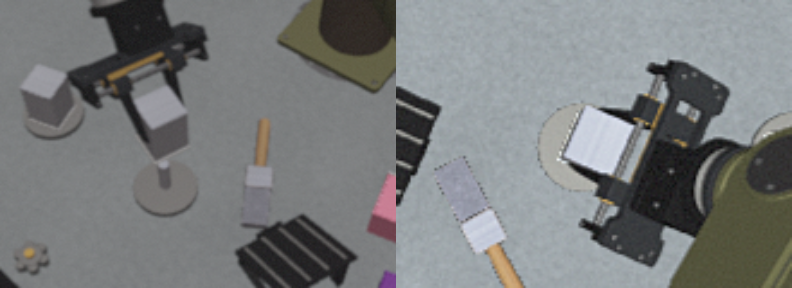

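The cup is upside down in the gripper above the peg. In the scene crop the cup is at (163,120) and the foot at (165,187). I'll measure its tilt and centre before lowering.

```bash
cat >> h.py <<'E'
def held(im,name,zlo,zhi,tcp):
    X=cloud(im); m=im['frame'].min(2)>(120 if name=='top' else 120); P=X[m&(X[...,2]>zlo)&(X[...,2]<zhi)&(np.linalg.norm(X[...,:2]-np.array(tcp)[:2],axis=2)<.055)]
    Q=P
    for _ in range(5):
        c=np.median(Q,0); A=np.c_[Q[:,:2],np.ones(len(Q))]; k=np.linalg.lstsq(A,Q[:,2],rcond=None)[0]; r=abs(P[:,2]-np.c_[P[:,:2],np.ones(len(P))]@k); Q=P[r<.005]
    n=np.array([-k[0],-k[1],1]);n/=np.linalg.norm(n); rc=cv2.minAreaRect(np.float32(Q[:,:2]))
    print(name,'top n',n.round(3),'rect',rc,'z',np.median(Q[:,2]),'N',len(Q))
E
python3 - <<'E'
from h import *
s=state(); print(s['eef_pos']); R=Ro.from_rotvec(s['tool_rot']).as_matrix(); g=s['eef_pos']-.019*R[:,2]; print('grasp pt',g,'expected cup axis dir tilt',np.degrees(np.arctan2(R[2,2],np.linalg.norm(R[:2,2]))))
for f,n in(('t2','top'),('s2','scene')): held(dict(np.load(f+'.npz')),n,.19,.235,g)
E
```

```text
[ 0.46249837 -0.05711011  0.15471595]
grasp pt [ 0.45843899 -0.0670829   0.1703705 ] expected cup axis dir tilt -55.47949137781038
top top n [0.01  0.011 1.   ] rect ((0.45970457792282104, -0.06402092427015305), (0.04967714846134186, 0.05418066680431366), 67.99791717529297) z 0.20082901618904506 N 509
scene top n [-0.006  0.016  1.   ] rect ((0.4603555202484131, -0.06301815807819366), (0.05589437112212181, 0.05610864236950874), 69.25153350830078) z 0.20424552023669226 N 411
```

```bash
python3 - <<'E'
from h import *
s=state(); R=Ro.from_rotvec(s['tool_rot']).as_matrix()
steps(s['eef_pos']+[.002,-.001,-.10],R,5); print(R.T@[0,0,-.01])
E
```

```text
t 4.7 q [-0.6  -0.23  2.19  0.6   1.38 -0.39] F [-0.3  0.5 -1.8] op 0.0538 dr [0. 0. 0.] 0.0 step mm 20.0
[-0.011  0.001  0.016]
[-0.011  0.001  0.016]
[-0.011  0.001  0.016]
[-0.011  0.001  0.016]
[-0.011  0.001  0.016]
[-5.66688720e-03  3.75955314e-05  8.23923395e-03]
```

Emit:
apply_moves --rows '[{"dr": [0, 0, 0], "linear": [-0.011, 0.001, 0.016], "claw": 0.045}, {"dr": [0, 0, 0], "linear": [-0.011, 0.0005, 0.016], "claw": 0.045}, {"dr": [0, 0, 0], "linear": [-0.011, 0.0005, 0.016], "claw": 0.045}, {"dr": [0, 0, 0], "linear": [-0.011, 0, 0.016], "claw": 0.045}, {"dr": [0, 0, 0], "linear": [-0.0085, 0, 0.0125], "claw": 0.045}]'

```text
time_s: 5.2
eef_pos: [0.466, -0.0539, 0.0642]
tool_rot: [-2.255, -1.523, -0.7]
force: [-0.1, 0.1, -1.2]
opening: 0.0536
finger_force: 30.0
```

Emit:
apply_moves --rows '[{"dr": [0, 0, 0], "linear": [0, 0, 0], "claw": 0.045}]'

```text
time_s: 5.3
eef_pos: [0.4651, -0.0534, 0.0635]
tool_rot: [-2.254, -1.52, -0.698]
force: [-0.2, -0.7, -0.9]
opening: 0.0537
finger_force: 30.0
```

```bash
python3 - <<'E'
from h import *
s=state(); R=Ro.from_rotvec(s['tool_rot']).as_matrix(); g=s['eef_pos']-.019*R[:,2]; print(s['eef_pos'],g,s['force'],s['torque'])
for n in('top','scene'): held(get_image(n),n,.085,.14,g)
E
```

```text
[ 0.46508296 -0.05336581  0.06348377] [ 0.46109044 -0.06335564  0.07914465] [-0.24307598 -0.68876469 -0.8652377 ] [-0.49290131  0.25581614 -0.04037711]
top top n [-0.002  0.006  1.   ] rect ((0.4623863697052002, -0.05815557390451431), (0.04896993935108185, 0.05395045131444931), 68.09003448486328) z 0.1100975685118631 N 419
scene top n [0.011 0.003 1.   ] rect ((0.46274426579475403, -0.061730872839689255), (0.05639249458909035, 0.054291512817144394), 67.27298736572266) z 0.1114739694857132 N 360
```

Emit:
apply_moves --rows '[{"dr": [0, 0, 0], "linear": [-0.0055, 0, 0.008], "claw": 0.045}, {"dr": [0, 0, 0], "linear": [-0.0022, 0, 0.0033], "claw": 0.045}, {"dr": [0, 0, 0], "linear": [-0.0011, 0, 0.0016], "claw": 0.045}, {"dr": [0, 0, 0], "linear": [0, 0, 0], "claw": 0.045}]'

```text
time_s: 5.8
eef_pos: [0.467, -0.0551, 0.0503]
tool_rot: [-2.256, -1.522, -0.703]
force: [0.4, 0.5, -1.7]
opening: 0.0536
finger_force: 30.0
```

Emit:
apply_moves --rows '[{"dr": [0, 0, 0], "linear": [-0.0008, 0, 0.0012], "claw": 0.045}, {"dr": [0, 0, 0], "linear": [0, 0, 0], "claw": 0.045}]'

```text
time_s: 6.0
eef_pos: [0.4671, -0.0552, 0.0491]
tool_rot: [-2.257, -1.523, -0.703]
force: [0.4, -0.1, -0.8]
opening: 0.054
finger_force: 30.0
```

Emit:
apply_moves --rows '[{"dr": [0, 0, 0], "linear": [-0.0006, 0, 0.0008], "claw": 0.045}, {"dr": [0, 0, 0], "linear": [0, 0, 0], "claw": 0.045}]'

```text
time_s: 6.2
eef_pos: [0.4671, -0.0551, 0.048]
tool_rot: [-2.256, -1.523, -0.703]
force: [-0.4, 0.6, -1.4]
opening: 0.0541
finger_force: 30.0
```

Emit:
apply_moves --rows '[{"dr": [0, 0, 0], "linear": [-0.0006, 0, 0.0008], "claw": 0.045}, {"dr": [0, 0, 0], "linear": [-0.0003, 0, 0.0004], "claw": 0.045}, {"dr": [0, 0, 0], "linear": [0, 0, 0], "claw": 0.045}]'

```text
time_s: 6.5
eef_pos: [0.4669, -0.0551, 0.0464]
tool_rot: [-2.256, -1.523, -0.703]
force: [0.2, 0.2, -1.8]
opening: 0.0539
finger_force: 30.0
```

Emit:
apply_moves --rows '[{"dr": [0, 0, 0], "linear": [-0.0006, 0, 0.0008], "claw": 0.045}, {"dr": [0, 0, 0], "linear": [0, 0, 0], "claw": 0.045}]'

```text
time_s: 6.7
eef_pos: [0.4673, -0.0551, 0.0463]
tool_rot: [-2.255, -1.523, -0.704]
force: [-1.8, -0.1, 3.8]
opening: 0.0545
finger_force: 30.0
```

```bash
python3 - <<'E'
from h import *
s=state(); R=Ro.from_rotvec(s['tool_rot']).as_matrix(); g=s['eef_pos']-.019*R[:,2]; print(s['eef_pos'],g,s['force'],s['torque'])
for n in('top','scene'): held(get_image(n),n,.075,.13,g)
E
```

```text
[ 0.46727139 -0.05512744  0.04626203] [ 0.46318344 -0.06509323  0.0619136 ] [-1.79954176 -0.13512095  3.82023274] [0.18463521 0.4665374  0.27666742]
top top n [0.022 0.011 1.   ] rect ((0.4645386040210724, -0.06007041782140732), (0.04909183084964752, 0.0543246753513813), 68.63973236083984) z 0.0927716661270402 N 415
scene top n [-0.002  0.006  1.   ] rect ((0.46423548460006714, -0.06323106586933136), (0.05567550286650658, 0.054289333522319794), 67.27496337890625) z 0.09285859859427789 N 351
```

Contact shows: Fz went from −1.8 to +3.8 N with the cup's top at 0.0928 m (0.092 m expected). Next I open the gripper.

Emit:
apply_moves --rows '[{"dr": [0, 0, 0], "linear": [0, 0, 0], "claw": 0.06}, {"dr": [0, 0, 0], "linear": [0, 0, 0], "claw": 0.07}, {"dr": [0, 0, 0], "linear": [0, 0, 0], "claw": 0.08}, {"dr": [0, 0, 0], "linear": [0, 0, 0], "claw": 0.095}, {"dr": [0, 0, 0], "linear": [0, 0, 0], "claw": 0.095}]'

```text
time_s: 7.3
eef_pos: [0.467, -0.0552, 0.0454]
tool_rot: [-2.257, -1.523, -0.703]
force: [-0.1, 0.0, -0.1]
opening: 0.0866
finger_force: 0.0
```

Emit:
apply_moves --rows '[{"dr": [0, 0, 0], "linear": [0, 0, 0], "claw": 0.095}, {"dr": [0, 0, 0], "linear": [0, 0, 0], "claw": 0.095}, {"dr": [0, 0, 0], "linear": [0, 0, 0], "claw": 0.095}]'

```text
time_s: 7.6
eef_pos: [0.467, -0.0552, 0.0455]
tool_rot: [-2.256, -1.523, -0.703]
force: [-1.4, -0.0, -1.1]
opening: 0.095
finger_force: 0.0
```

```bash
python3 - <<'E'
from h import *
s=state(); print(s['opening'],s['eef_pos'],s['force'])
im=get_image('wrist'); save(im,'w3.png')
held(get_image('scene'),'scene',.075,.13,[.4635,-.0635])
E
```

```text
0.09499297301605183 [ 0.46703425 -0.05521469  0.04553745] [-1.43929728 -0.01830654 -1.06588395]
scene top n [-0.012  0.006  1.   ] rect ((0.46427783370018005, -0.06379780918359756), (0.05601715296506882, 0.05491116642951965), 69.04496765136719) z 0.09244804644119237 N 358
```

View pics/w3.png

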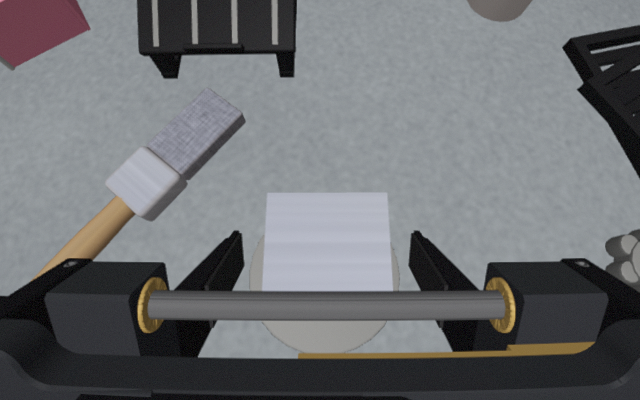

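The cup (265–390 px) stands on the foot, with both fingers clear at 240 and 412. I retract along the tool axis.

Emit:
apply_moves --rows '[{"dr": [0, 0, 0], "linear": [0, 0, -0.015], "claw": 0.095}, {"dr": [0, 0, 0], "linear": [0, 0, -0.03], "claw": 0.095}, {"dr": [0, 0, 0], "linear": [0, 0, -0.04], "claw": 0.095}, {"dr": [0, 0, 0], "linear": [0, 0, -0.04], "claw": 0.095}, {"dr": [0, 0, 0], "linear": [0, 0, -0.03], "claw": 0.095}]'

```text
time_s: 8.2
eef_pos: [0.4337, -0.1377, 0.1755]
tool_rot: [-2.258, -1.524, -0.704]
force: [0.7, -1.1, 0.8]
opening: 0.0948
finger_force: 0.0
```

Emit:
apply_moves --rows '[{"dr": [0, 0, 0], "linear": [0, 0, 0], "claw": 0.095}, {"dr": [0, 0, 0], "linear": [0, 0, 0], "claw": 0.095}]'

```text
time_s: 8.4
eef_pos: [0.4337, -0.1366, 0.1733]
tool_rot: [-2.258, -1.523, -0.704]
force: [0.5, 0.3, -0.3]
opening: 0.0949
finger_force: 0.0
```

```bash
python3 - <<'E'
from h import *
s=state(); print(s['time_s'],s['eef_pos'],s['force'])
im=get_image('scene'); save(im,'s3.png'); held(im,'scene',.075,.13,[.4635,-.0635]); held(im,'scene',.075,.13,[.4596,-.3009])
E
```

```text
8.4 [ 0.43374467 -0.13657923  0.17327676] [ 0.4775618   0.27381985 -0.30747253]
scene top n [-0.004 -0.003  1.   ] rect ((0.4649851620197296, -0.06464146822690964), (0.057153936475515366, 0.05503512918949127), 68.63359069824219) z 0.09241669390114896 N 357
scene top n [-0.005 -0.01   1.   ] rect ((0.4596847593784332, -0.30070728063583374), (0.056140244007110596, 0.053626321256160736), 12.59498405456543) z 0.09282252394311025 N 280
```

View pics/s3.png

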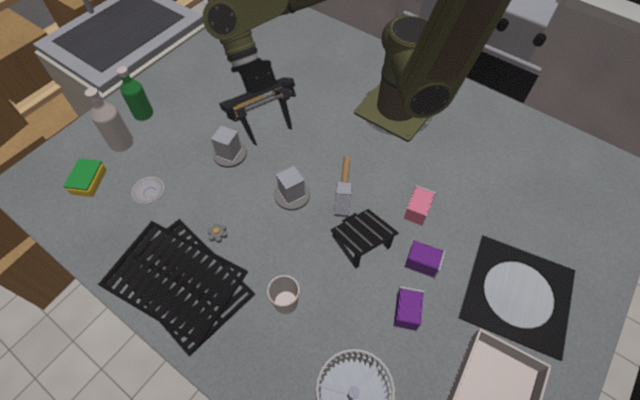

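The cup stands upside down on its peg at (291,186), level, with its top at 92 mm. The other cup at (226,145) has not moved, and the arm is clear of both.

```bash
python3 -c "
from cell import workorder
print(workorder.hand_in())"
```

```text
the job is handed in; nothing more can be done
None
```

The grease cup is upside down over the free peg with its rim down on the foot (top at 92 mm, level), released; the other cup is where it was, and the job was handed in after about 8.5 s of robot time.

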